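# Close the fastener case with its tuck-in cover

## Robot

A 7-joint arm with a two-finger parallel gripper is mounted at the origin on the work surface. World frame = base frame: x ahead of the robot, y to its left, z up, the work surface at z = 0. Lengths are in m, angles in degrees, forces in N, time in s.
With the tool pointing down it reaches from about 0.4 to 0.875 m from the base axis. Payload 4.4 kg.
Tool frame: the origin (TCP) lies midway between the tips of the shut fingers; the grasp point (between the pads) lies r.tcp_to_grasp behind it (r.tcp_to_grasp is the distance from the TCP to the grasp point, in m); z points along the fingers, y is the line along which they close (so a half turn about z gives the same grasp; the last joint's range is limited). The gripper opens to 85 mm and grips with 20 to 120 N. Pads are 22 mm wide; open, the fingers measure 114 mm over their backs; the gripper's body (76 mm by 85 mm) begins 54 mm behind the grasp point. The pads swing forward as they close: fully open they stand 13 mm farther back than shut.
Start: joints at [61.49, 36.005, 2.206, 86.941, -1.547, 57.084, -1.146], TCP at [0.272, -0.59, 0.231] pointing down, gripper open.
Joint ranges: [-175.42, 175.42], [-21.48, 121.26], [-71.46, 75.88], [10.55, 141.38], [-63.04, 243.04], [13.31, 113.54], [-168.57, 168.57]. Speed limits (degrees/s): [147.25, 147.25, 180, 180, 180, 180, 180].

## Interface

Orientations are given as a 3x3 rotation matrix whose columns are the frame's x, y, z axes.
In Python, from rig import r gives the robot as it stands.
- The arm moves only by the tool servo_tool, never from a script. Its argument "increments" is a list that holds one entry, the list of rows, each a list of 7 numbers: the shift along the tool's x, y, z scaled (see below), then the turn, a rotation vector about the tool's x, y, z scaled (see below), then the finger opening in mm, from 0 to 85.4. A call has 1 to 12 rows; each row shifts and turns the commanded pose from where the row before left it, along the tool's axes as they then stand; what a row does not reach is not made up. The controller multiplies each number of a shift by 0.05 m and each number of a turn by 0.1 rad. A row lasts 1/8 s, in which the tool goes at most 62.5 mm and 10.7 degrees, less where a joint would pass 70% of its speed; a pose out of reach is approached as far as the arm can. A call with a number of a shift or a turn outside -1 to 1 is refused whole. A call with a gripper value outside its range is refused whole. The fingers move at their own pace and stop on an object; "force" is the grip in N (left out, the last holds). Time passes only in rows, so rows that do not move let the fingers close. It gives the time, the measured TCP pose, the force, the opening and the grip force at its end, in the units of the state.
- r.state(): the state, without advancing time (a new reading comes with each control period).
- r.snapshot(name): name is "scene" or "top" or "wrist"; returns a dict with "pixels" (480x640x3 uint8, blue, green, red), "mtx" (3x3 intrinsics, pixels), "R" (3x3) and "t" (3): a world point X has camera coordinates R X + t. Camera axes: x right, y down, z forward; pixel columns grow to the right and rows downward; lengths in m; the calibration is good to about 2 mm. The wrist camera is an equidistant fisheye: a pixel r from the principal point sees the ray r / f radians off the axis. A picture is of the moment at which its call begins. There is no depth.
- r.job_done(): hands the job in; it is judged then, once.
The state is a dict: "time": time; "qpos": joint angles; "qvel": joint speeds; "joint_efforts": joint torques, N m; "ee_pos": TCP position; "tool_rot": TCP orientation; "ft_force": force on the tool from outside, world axes, zero at the start; "torque": the same for the moment, N m; "width": opening from 0.0 (shut) to 1.0 (fully open); "gripper_force": force on a finger pad.
Only numpy, scipy, OpenCV 4.12 (cv2) and the standard library are available. Lean on these libraries where they do the work, as an engineer would, in place of code of your own. Each camera call takes 0.05 s, during which the arm holds its last target. There are 200 camera calls.

## Task

Close the open green fastener case with the larger of the two loose covers: tuck one short edge of the cover under the case's lip, then swing the opposite edge down inside the front wall until the cover lies flat on the compartment dividers. Lower it, do not let it drop, let go, and leave the smaller cover where it is.

Things in the scene. Friction and masses are not known exactly. Their poses are not given: they have to be found in the camera images.
- case: Open green case, fixed, 230 x 150 mm, inside x +-110, y +-70 mm; divider tops at 40 mm carry the cover. Origin: centre of underside on the bench, z up. Lip on its -x side (nearest the robot), full width, 64 to 69 mm high, from the back wall x=-110 in to x=-74. Front wall (+x) 60 mm high, sides 64. Opening lip to front wall 184 mm, less than the cover: it enters only tilted, lip edge first.
- cover: Larger loose cover: green plate 200 x 120 x 6 mm (x, y, z); flat-sided black grip rib across the middle of its top, 14 mm thick in x, 70 long in y, rising from 6 to 46 mm above the underside. Either 120 mm edge may go under the lip. Origin: centre of underside, z to the rib. Starts flat on the bench, x within 12 degrees of world x. 0.25 to 0.5 kg. Seated: 10 mm play each way, underside at 40 mm.
- small_cover: Smaller loose cover, does not fit, leave alone: the same kind, plate 130 x 90 x 6 mm, rib 14 x 50 x 40 mm. Origin: centre of the plate's underside, z towards the rib. Flat on the bench.
There are look-alikes about, which are no part of the job. What is shaped like the cover but yellow is not meant.

How it is judged (in metres and radians):
At the end, for the whole second after the job is handed in: The larger cover rests in the case, under the lip: centre within 14 mm of the case's in its x and y, underside 35 to 45 mm above the bench, rib up, level within 0.06 rad, in line within 0.175 rad, at rest (under 0.02 m/s); smaller cover within 20 mm of its start (x of cover in the frame of case between -0.014 and 0.014 m and y of cover in the frame of case between -0.014 and 0.014 m and z of cover in the frame of case between 0.035 and 0.045 m and angle between cover's own z axis and vertical below 0.06 rad and angle between the x axis of cover and the x axis of case, either way round below 0.175 rad and linear speed of cover below 0.02 m/s and distance of small_cover from where it was at the start of the episode below 0.02 m); the robot touches nothing.
It fails at once if the cover was dropped into or onto the case (it turned faster than 3.5 rad/s, or moved faster than 0.6 m/s, low over the case) (horizontal distance between cover and case below 0.1 m and z of cover in the frame of case below 0.12 m and (angular speed of cover above 3.5 rad/s or linear speed of cover above 0.6 m/s)).
It fails at once if the smaller cover was moved by more than 20 mm (distance of small_cover from where it was at the start of the episode above 0.02 m).
It also fails if it takes over 45 s, if anything falls off the work surface, if the arm or the gripper's body presses on something with over 40 N, if the wrist force passes 120 N, or if a joint passes its speed limit or range.

## Working session

There is one attempt and no reset: what is moved stays moved. The work goes in short steps, Python scripts to look and compute and a tool call to move; the robot and the scene stay as the last step left them, time stands still between calls to the robot, and variables do not carry over. Pictures are saved under pics/ and viewed, at most 10 in all, crops included, and the job is handed in when it is done.

Besides the shell and the picture viewer there is one more tool, called after "Call:" as a command line: name --argument value ..., lists and objects as JSON in quotes. servo_tool: Moves the arm, as the interface text tells. Shifts and turns lie within -1 to 1; 1 stands for 0.05 m of shift or 0.1 rad of turn. Its arguments: {"type":"object","properties":{"increments":{"type":"array"},"force":{"type":"number"}},"required":["increments"]}

```bash
mkdir -p pics; python3 - <<'E'
from rig import r
import cv2,numpy as np,pickle
for n in ("top","scene"):
    s=r.snapshot(n); cv2.imwrite(f"pics/{n}0.png",s["pixels"]); pickle.dump(s,open(n+"0.pkl","wb"))
    print(n,s["mtx"].round(1).tolist(),s["R"].round(3).tolist(),s["t"].round(3).tolist())
st=r.state(); print(st["ee_pos"],np.round(st["tool_rot"],3).tolist(),st["time"],r.tcp_to_grasp)
E
```

```text
top [[503.0, 0.0, 319.6], [0.0, 503.0, 238.9], [0.0, 0.0, 1.0]] [[0.024, -1.0, 0.007], [-0.986, -0.025, -0.166], [0.166, -0.003, -0.986]] [0.078, 0.425, 1.138]
scene [[615.0, 0.0, 315.5], [0.0, 615.0, 239.1], [0.0, 0.0, 1.0]] [[0.855, 0.518, -0.02], [0.35, -0.606, -0.714], [-0.382, 0.604, -0.699]] [-0.421, -0.07, 1.273]
[ 0.27179202 -0.58983104  0.23046813] [[0.908, 0.418, -0.001], [0.418, -0.908, 0.002], [-0.0, -0.002, -1.0]] 0.1 0.0187
```

View pics/top0.png

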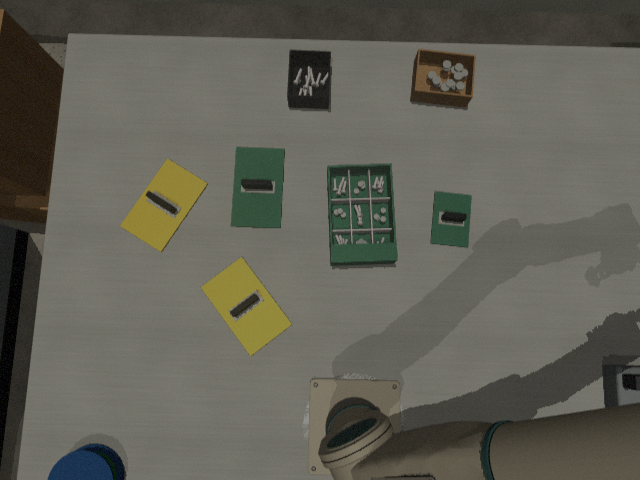

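View pics/scene0.png

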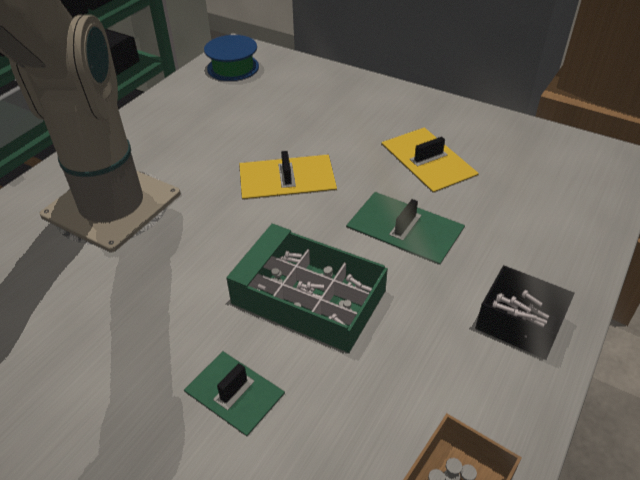

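Top view: two green plates with a rib, at (258,187), larger, and at (451,219), smaller. Two yellow ones at (164,205) and (246,306) are look-alikes. The case is at (362,214) with its lip at the bottom, facing the robot. The cover meant is the green one at (258,187). I'll confirm it in an enlarged crop.

```bash
python3 - <<'E'
import cv2,pickle
s=pickle.load(open("top0.pkl","rb"))
c=s["pixels"][135:275,215:415]; cv2.imwrite("pics/crop1.png",cv2.resize(c,None,fx=4,fy=4,interpolation=cv2.INTER_CUBIC))
E
```

```text
(no output)
```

View pics/crop1.png

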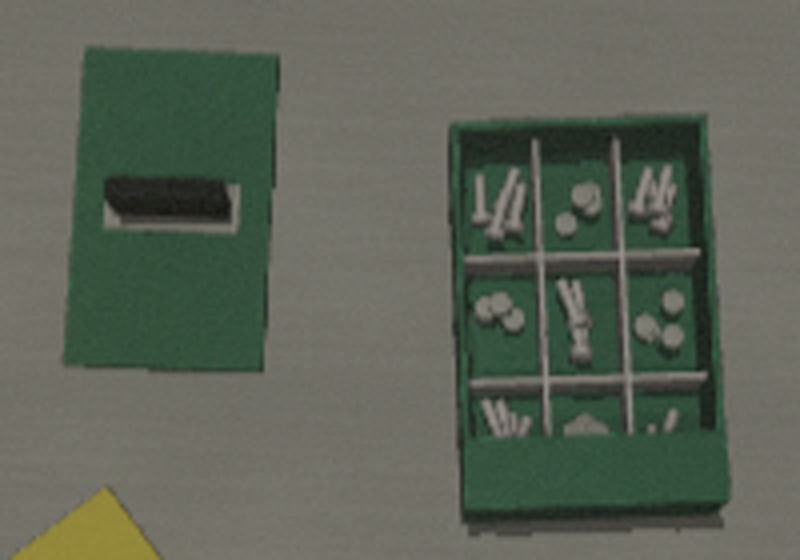

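The crop shows the large cover with corners at (86,47), (279,56), (263,371) and (64,364). The case has front corners at (450,123) and (706,114), and the lip spans (463,437) to (728,498). The white around the rib is only a label. Next I work out the poses.

```bash
cat > h.py <<'E'
import numpy as np,pickle
def back(s,uv,z):
    d=s["R"].T@np.linalg.inv(s["mtx"])@np.array([uv[0],uv[1],1.]); c=-s["R"].T@s["t"]
    return c+d*(z-c[2])/d[2]
def fit(P,L):  # 2D rigid fit, local L -> world P
    P=np.array(P)[:,:2];L=np.array(L,float);pc=P.mean(0);lc=L.mean(0)
    p=(P-pc)@[1,1j];l=(L-lc)@[1,1j];a=np.angle((p*l.conj()).sum())
    R=np.array([[np.cos(a),-np.sin(a)],[np.sin(a),np.cos(a)]]);t=pc-R@lc
    return t,np.degrees(a),(P-(L@R.T+t))
E
python3 - <<'E'
from h import *
s=pickle.load(open("top0.pkl","rb"))
f=lambda u,z:back(s,(u[0]/4+214.6,u[1]/4+134.6),z)
def show(n,pts,L):
    t,a,e=fit([f(u,z) for u,z in pts],L);print(n,t.round(4),a.round(2),(e*1e3).round(1).tolist())
show("cover",[((86,47),.006),((279,56),.006),((263,371),.006),((64,364),.006)],[(.1,.06),(.1,-.06),(-.1,-.06),(-.1,.06)])
show("case",[((450,123),.062),((706,114),.062),((462,438),.069),((722,430),.069),((464,512),.069),((730,498),.069)],[(.115,.075),(.115,-.075),(-.074,.075),(-.074,-.075),(-.115,.075),(-.115,-.075)])
E
```

```text
cover [0.5531 0.2409] -0.83 [[-0.4, -0.4], [-1.3, 0.6], [1.1, 0.2], [0.6, -0.4]]
case [ 0.4836 -0.0061] 3.32 [[-1.3, -0.9], [-0.6, -0.7], [0.4, -0.6], [-0.0, 2.2], [-0.7, -0.2], [2.2, 0.1]]
```

```bash
cat >> h.py <<'E'
from scipy.spatial.transform import Rotation as Ro
from scipy.optimize import least_squares
def run(p,R,row,n):
    for _ in range(n):
        p=p+R@(np.array(row[:3])*.05); R=R@Ro.from_rotvec(np.array(row[3:6])*.1).as_matrix()
    return p,R
def target(yaw,tilt=0):  # tool y along +x(yaw), tool x along +y(yaw); tilt (deg) raises the +x end
    Y=Ro.from_euler('z',yaw,degrees=True).as_matrix()@Ro.from_euler('y',-tilt,degrees=True).as_matrix()
    return Y@np.array([[0,1,0],[1,0,0],[0,0,-1.]])
def plan(p,R,pt,Rt,n):
    w=Ro.from_matrix(R.T@Rt).as_rotvec()/n/.1
    s=least_squares(lambda s:run(p,R,list(s)+list(w),n)[0]-pt,np.zeros(3)).x
    return np.round(np.r_[s,w],3)
def now():
    from rig import r
    s=r.state(); return np.array(s["ee_pos"]),np.array(s["tool_rot"])
E
python3 - <<'E'
from h import *
p,R=now()
row=plan(p,R,np.array([.553,.241,.10]),target(-.83),20);print(row,[run(p,R,row,k)[0].round(2).tolist() for k in (5,10,15,20)])
E
```

```text
[ 0.889 -0.254  0.131 -0.001 -0.    -0.562] [[0.43, -0.42, 0.2], [0.53, -0.22, 0.17], [0.58, 0.01, 0.13], [0.55, 0.24, 0.1]]
```

Call:
servo_tool --increments '[[[0.889,-0.254,0.13,0,0,-0.562,60],[0.889,-0.254,0.13,0,0,-0.562,60],[0.889,-0.254,0.13,0,0,-0.562,60],[0.889,-0.254,0.13,0,0,-0.562,60],[0.889,-0.254,0.13,0,0,-0.562,60],[0.889,-0.254,0.13,0,0,-0.562,60],[0.889,-0.254,0.13,0,0,-0.562,60],[0.889,-0.254,0.13,0,0,-0.562,60],[0.889,-0.254,0.13,0,0,-0.562,60],[0.889,-0.254,0.13,0,0,-0.562,60]]]'

```text
time: 1.35
ee_pos: [0.533, -0.2144, 0.1658]
tool_rot: [[0.544, 0.839, -0.0], [0.839, -0.544, 0.0], [-0.0, -0.0, -1.0]]
ft_force: [0.3, -0.7, -0.0]
width: 0.699
gripper_force: 0.0
```

Call:
servo_tool --increments '[[[0.889,-0.254,0.13,0,0,-0.562,60],[0.889,-0.254,0.13,0,0,-0.562,60],[0.889,-0.254,0.13,0,0,-0.562,60],[0.889,-0.254,0.13,0,0,-0.562,60],[0.889,-0.254,0.13,0,0,-0.562,60],[0.889,-0.254,0.13,0,0,-0.562,60],[0.889,-0.254,0.13,0,0,-0.562,60],[0.889,-0.254,0.13,0,0,-0.562,60],[0.889,-0.254,0.13,0,0,-0.562,60],[0.889,-0.254,0.13,0,0,-0.562,60],[0,0,0,0,0,0,60]]]'

```text
time: 2.72
ee_pos: [0.5511, 0.2458, 0.1005]
tool_rot: [[0.007, 1.0, -0.002], [1.0, -0.007, 0.003], [0.003, -0.002, -1.0]]
ft_force: [-0.5, -0.7, 0.6]
width: 0.7
gripper_force: 0.0
```

```bash
python3 - <<'E'
from h import *
p,R=now();print(p,R.round(3).tolist())
print(plan(p,R,np.array([.553,.241,.014]),target(-.83),4))
from rig import r;import cv2
print(r.state()["qpos"],r.state()["time"])
cv2.imwrite("pics/w1.png",r.snapshot("wrist")["pixels"])
E
```

```text
[0.55105905 0.24578317 0.10054177] [[0.007, 1.0, -0.002], [1.0, -0.007, 0.003], [0.003, -0.002, -1.0]]
[-0.025  0.011  0.433 -0.005 -0.008  0.019]
[-19.79276195  41.91983594 -10.91900991 100.85207875  11.41530482
  38.32455078 -37.36903601] 2.725
```

View pics/w1.png

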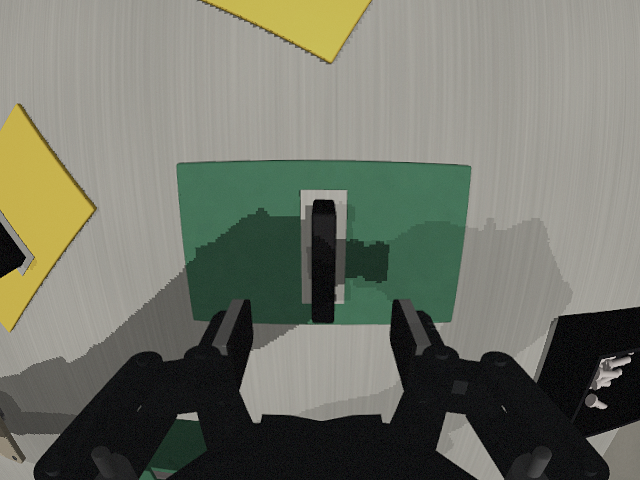

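The wrist view shows the fingers, with pads at columns 240 and 400, straddling the rib at column 324 and parallel to it. I'll descend and grip.

Call:
servo_tool --increments '[[[-0.025,0.01,0.433,0,0,0.02,60],[-0.025,0.01,0.433,0,0,0.02,60],[-0.025,0.01,0.433,0,0,0.02,60],[-0.025,0.01,0.433,0,0,0.02,60],[0,0,0,0,0,0,60],[0,0,0,0,0,0,0],[0,0,0,0,0,0,0],[0,0,0,0,0,0,0],[0,0,0,0,0,0,0],[0,0,0,0,0,0,0]]]' --force 80

```text
time: 4.03
ee_pos: [0.5553, 0.2352, 0.0158]
tool_rot: [[0.023, 1.0, 0.0], [1.0, -0.023, 0.0], [0.0, 0.0, -1.0]]
ft_force: [-2.3, -1.1, 6.4]
width: 0.153
gripper_force: 79.2
```

```bash
python3 - <<'E'
from h import *
p,R=now();print(p,R.round(4).tolist())
E
```

```text
[0.55527934 0.23518126 0.01581686] [[0.0228, 0.9997, 0.0002], [0.9997, -0.0228, 0.0], [0.0001, 0.0002, -1.0]]
```

```bash
cat >> h.py <<'E'
CASE=np.array([.4836,-.0061,0]);CY=3.32;OFF=np.array([0,-.0058,.0158])
def wp(x0,z0,th,y=0,off=None):
    off=OFF if off is None else off
    Yc=Ro.from_euler('z',CY,degrees=True).as_matrix();Rc=Yc@Ro.from_euler('y',-th,degrees=True).as_matrix()
    c=CASE+Yc@np.array([x0,y,z0])+Rc@np.array([.1,0,0])
    return c+Rc@off,target(CY,th)
E
python3 - <<'E'
from h import *
p,R=now()
up=[0,0,-.5,0,0,0]; p,R=run(p,R,up,5)
A=wp(-.062,.11,12);n=10;row=plan(p,R,*A,n);print(row,A[0],run(p,R,row,n)[0])
E
```

```text
[-0.489 -0.083 -0.019 -0.209  0.008 -0.08 ] [ 0.51641105 -0.01000639  0.1462459 ] [ 0.51640278 -0.00981516  0.14605006]
```

Call:
servo_tool --increments '[[[0,0,-0.5,0,0,0,0],[0,0,-0.5,0,0,0,0],[0,0,-0.5,0,0,0,0],[0,0,-0.5,0,0,0,0],[0,0,-0.5,0,0,0,0],[0,0,0,0,0,0,0]]]'

```text
time: 4.78
ee_pos: [0.5567, 0.2356, 0.1414]
tool_rot: [[0.023, 1.0, 0.004], [1.0, -0.023, 0.002], [0.002, 0.004, -1.0]]
ft_force: [0.9, 1.1, -3.9]
width: 0.151
gripper_force: 78.6
```

Call:
servo_tool --increments '[[[-0.489,-0.083,-0.02,-0.209,0.008,-0.08,0],[-0.489,-0.083,-0.02,-0.209,0.008,-0.08,0],[-0.489,-0.083,-0.02,-0.209,0.008,-0.08,0],[-0.489,-0.083,-0.02,-0.209,0.008,-0.08,0],[-0.489,-0.083,-0.02,-0.209,0.008,-0.08,0],[-0.489,-0.083,-0.02,-0.209,0.008,-0.08,0],[-0.489,-0.083,-0.02,-0.209,0.008,-0.08,0],[-0.489,-0.083,-0.02,-0.209,0.008,-0.08,0],[-0.489,-0.083,-0.02,-0.209,0.008,-0.08,0],[-0.489,-0.083,-0.02,-0.209,0.008,-0.08,0],[0,0,0,0,0,0,0],[0,0,0,0,0,0,0]]]'

```text
time: 6.28
ee_pos: [0.5162, -0.0095, 0.1448]
tool_rot: [[-0.057, 0.977, 0.206], [0.998, 0.056, 0.012], [0.0, 0.207, -0.978]]
ft_force: [-0.2, 0.4, -3.9]
width: 0.153
gripper_force: 78.5
```

```bash
python3 - <<'E'
from h import *
from rig import r;import cv2
p,R=now();A=wp(-.062,.11,12);print(p,A[0],R.round(3).tolist(),A[1].round(3).tolist(),r.state()["qpos"].round(1))
for n in ("top","scene"):
    s=r.snapshot(n);pickle.dump(s,open(n+"1.pkl","wb"))
    c=s["pixels"][120:290,250:450] if n=="top" else s["pixels"][150:370,180:450]
    f=3;cv2.imwrite(f"pics/{n}1.png",cv2.resize(c,None,fx=2.6,fy=2.6,interpolation=cv2.INTER_CUBIC))
E
```

```text
[ 0.51619032 -0.00950045  0.14484652] [ 0.51641105 -0.01000639  0.1462459 ] [[-0.057, 0.977, 0.206], [0.998, 0.056, 0.012], [0.0, 0.207, -0.978]] [[-0.058, 0.977, 0.208], [0.998, 0.057, 0.012], [0.0, 0.208, -0.978]] [  6.3  28.9 -11.5 123.8  19.5  16.6 -18. ]
```

View pics/scene1.png

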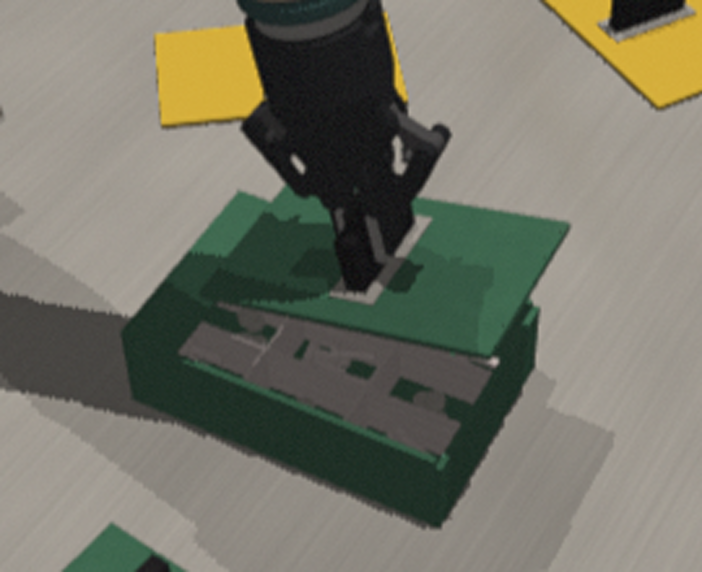

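View pics/top1.png

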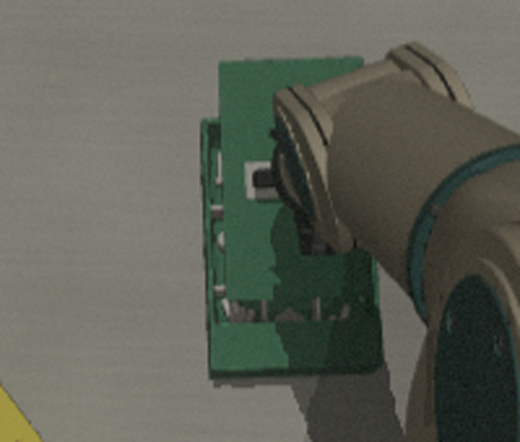

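Scene view: the cover is held tilted, with its front edge high at about (570,225). Its back edge is above the opening and its corner at (490,355) is over the wall side. In the top view the front corners are at (219,61) and (363,58). I use these to check the offset. J6 is close to its limit, so I'll reduce the tilt to 9°.

```bash
python3 - <<'E'
from h import *
s=pickle.load(open("top1.pkl","rb"))
p,R=now();Rc=np.c_[R[:,1],R[:,0],-R[:,2]]
pts=[back(s,(u/2.6+249.7,v/2.6+119.7),.155) for u,v in((219,61),(363,58))]
print([(Rc.T@(q-p)).round(4).tolist() for q in pts])
B0=wp(-.062,.08,9);B=wp(-.062,.045,9);C=wp(-.100,.045,9)
r1=plan(p,R,*B0,4);p,R=run(p,R,r1,4);r2=plan(p,R,*B,4);p,R=run(p,R,r2,4);print(r1,r2,B[0])
print(plan(p,R,*C,5))
E
```

```text
[[0.1002, 0.0655, -0.0112], [0.099, -0.0544, -0.0109]]
[-0.005 -0.025  0.168  0.129 -0.001  0.002] [-0.    -0.027  0.173  0.     0.    -0.   ] [ 0.5181755  -0.00990403  0.07624892]
[-0.    -0.15  -0.024  0.     0.    -0.   ]
```

Call:
servo_tool --increments '[[[0,-0.025,0.168,0.129,0,0,0],[0,-0.025,0.168,0.129,0,0,0],[0,-0.025,0.168,0.129,0,0,0],[0,-0.025,0.168,0.129,0,0,0],[0,-0.027,0.173,0,0,0,0],[0,-0.027,0.173,0,0,0,0],[0,-0.027,0.173,0,0,0,0],[0,-0.027,0.173,0,0,0,0],[0,0,0,0,0,0,0],[0,0,0,0,0,0,0]]]'

```text
time: 7.62
ee_pos: [0.518, -0.01, 0.0766]
tool_rot: [[-0.057, 0.986, 0.157], [0.998, 0.056, 0.009], [-0.0, 0.157, -0.988]]
ft_force: [-0.4, 0.7, -3.1]
width: 0.146
gripper_force: 78.4
```

```bash
python3 - <<'E'
from h import *
from rig import r;import cv2
p,R=now();B=wp(-.062,.045,9);print(p-B[0],r.state()["qpos"].round(1),r.state()["ft_force"].round(1))
print(plan(p,R,*wp(-.1,.045,9),6))
s=r.snapshot("scene");cv2.imwrite("pics/s2.png",cv2.resize(s["pixels"][190:370,200:430],None,fx=3,fy=3,interpolation=cv2.INTER_CUBIC))
E
```

```text
[-0.00018849 -0.00010411  0.00030921] [  7.7  37.5 -13.9 123.5  38.1  13.6 -36.1] [-0.4  0.7 -3.1]
[ 0.    -0.125 -0.019  0.001  0.001 -0.002]
```

View pics/s2.png

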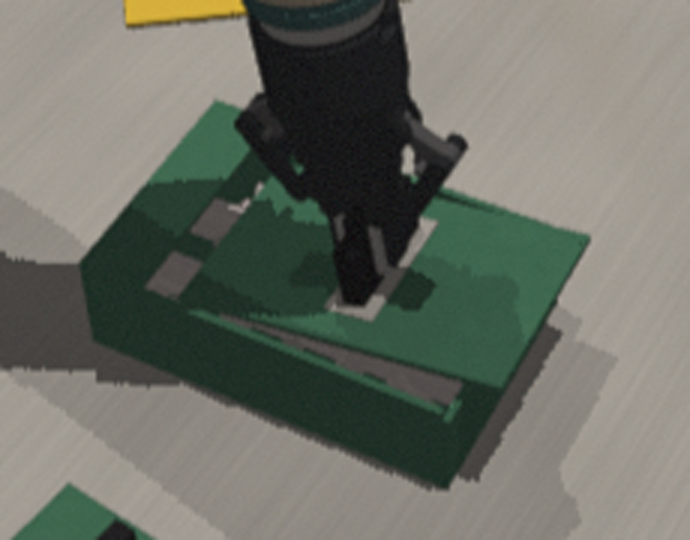

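The back edge is inside the opening and the front edge is clear above the front wall. I'll slide under the lip while easing the tilt.

```bash
python3 - <<'E'
from h import *
p,R=now()
for w,n in(((-.082,.045,7),4),((-.1,.045,5),4),((-.1,.042,0),6)):
    row=plan(p,R,*wp(*w),n);p,R=run(p,R,row,n);print(n,row,p)
E
```

```text
4 [ 0.    -0.097  0.005  0.09   0.001 -0.003] [ 0.49916578 -0.01107805  0.07296004]
4 [ 0.    -0.086  0.008  0.087  0.     0.   ] [ 0.48227106 -0.01206159  0.06949987]
6 [0.    0.004 0.039 0.145 0.    0.   ] [ 0.48406161 -0.01195932  0.05787969]
```

Call:
servo_tool --increments '[[[0,-0.097,0.005,0.09,0,0,0],[0,-0.097,0.005,0.09,0,0,0],[0,-0.097,0.005,0.09,0,0,0],[0,-0.097,0.005,0.09,0,0,0],[0,0,0,0,0,0,0],[0,0,0,0,0,0,0]]]'

```text
time: 8.43
ee_pos: [0.4992, -0.011, 0.0728]
tool_rot: [[-0.057, 0.991, 0.121], [0.998, 0.057, 0.007], [-0.0, 0.122, -0.993]]
ft_force: [0.2, -0.7, -5.3]
width: 0.15
gripper_force: 78.4
```

Call:
servo_tool --increments '[[[0,-0.086,0.008,0.087,0,0,0],[0,-0.086,0.008,0.087,0,0,0],[0,-0.086,0.008,0.087,0,0,0],[0,-0.086,0.008,0.087,0,0,0],[0,0,0,0,0,0,0],[0,0,0,0,0,0,0]]]'

```text
time: 9.18
ee_pos: [0.4823, -0.012, 0.0694]
tool_rot: [[-0.057, 0.995, 0.087], [0.998, 0.057, 0.005], [-0.0, 0.087, -0.996]]
ft_force: [-0.4, -0.6, -3.3]
width: 0.153
gripper_force: 78.4
```

```bash
python3 - <<'E'
from h import *
from rig import r
p,R=now();B=wp(-.1,.045,5);s=r.state();print(p-B[0],np.degrees(Ro.from_matrix(R.T@B[1]).as_rotvec()).round(2),s["qpos"].round(1),s["ft_force"].round(1))
print(plan(p,R,*wp(-.1,.042,0),6))
E
```

```text
[ 7.88211044e-05  5.31696038e-06 -1.00132741e-04] [-0.01  0.02 -0.04] [  9.2  37.7 -16.  125.2  37.   16.2 -35.4] [-0.4 -0.6 -3.3]
[ 0.     0.004  0.039  0.145  0.001 -0.001]
```

Tracking is exact and nothing is in contact. Next I swing the front edge down.

Call:
servo_tool --increments '[[[0,0.004,0.039,0.145,0,0,0],[0,0.004,0.039,0.145,0,0,0],[0,0.004,0.039,0.145,0,0,0],[0,0.004,0.039,0.145,0,0,0],[0,0.004,0.039,0.145,0,0,0],[0,0.004,0.039,0.145,0,0,0],[0,0,0,0,0,0,0],[0,0,0,0,0,0,0]]]'

```text
time: 10.18
ee_pos: [0.4837, -0.0119, 0.0576]
tool_rot: [[-0.057, 0.998, -0.0], [0.998, 0.057, -0.0], [-0.0, -0.0, -1.0]]
ft_force: [-0.4, 1.3, -3.8]
width: 0.148
gripper_force: 78.5
```

Call:
servo_tool --increments '[[[0,0,0.02,0,0,0,0],[0,0,0.02,0,0,0,0],[0,0,0,0,0,0,0]]]'

```text
time: 10.55
ee_pos: [0.4838, -0.0119, 0.0558]
tool_rot: [[-0.057, 0.998, -0.0], [0.998, 0.057, -0.001], [-0.001, -0.0, -1.0]]
ft_force: [-0.3, 0.1, -1.8]
width: 0.148
gripper_force: 79.0
```

Call:
servo_tool --increments '[[[0,0,0.015,0,0,0,0],[0,0,0,0,0,0,0]]]'

```text
time: 10.8
ee_pos: [0.4838, -0.012, 0.0558]
tool_rot: [[-0.057, 0.998, 0.0], [0.998, 0.057, -0.001], [-0.001, 0.0, -1.0]]
ft_force: [-2.5, -1.0, 8.7]
width: 0.15
gripper_force: 80.4
```

The force has changed sign, so the cover is resting on the dividers. I'll release it, opening only moderately, and withdraw upward.

Call:
servo_tool --increments '[[[0,0,0,0,0,0,20],[0,0,0,0,0,0,30],[0,0,0,0,0,0,45],[0,0,0,0,0,0,45],[0,0,-0.2,0,0,0,45],[0,0,-0.4,0,0,0,45],[0,0,-0.8,0,0,0,45],[0,0,-0.8,0,0,0,45],[0,0,-0.8,0,0,0,45],[0,0,0,0,0,0,45],[0,0,0,0,0,0,45]]]' --force 20

```text
time: 12.18
ee_pos: [0.4834, -0.0122, 0.2049]
tool_rot: [[-0.057, 0.998, -0.001], [0.998, 0.057, -0.001], [-0.001, -0.001, -1.0]]
ft_force: [-0.8, 0.4, 0.3]
width: 0.53
gripper_force: 0.0
```

```bash
python3 - <<'E'
from rig import r;import cv2
s=r.snapshot("scene");cv2.imwrite("pics/s3.png",cv2.resize(s["pixels"][190:370,200:430],None,fx=3,fy=3,interpolation=cv2.INTER_CUBIC))
E
```

```text
(no output)
```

View pics/s3.png

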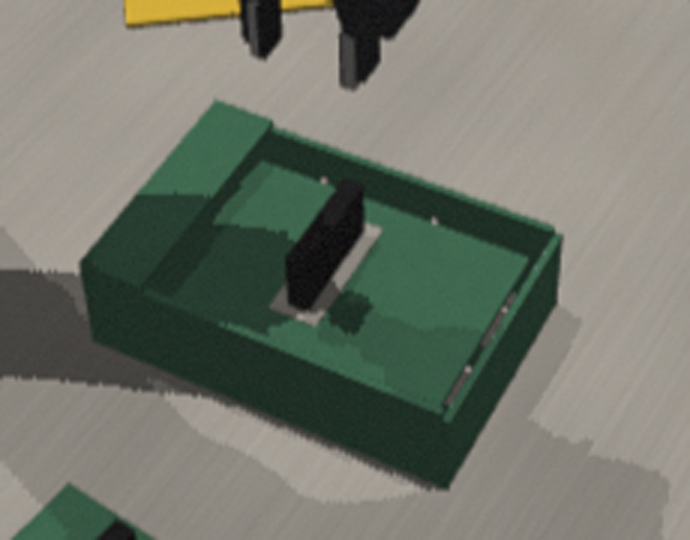

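The cover lies flat inside the case under the lip. The rib at (325,245) is upright, the divider gap at the front wall at (480,350) is even, and the gripper is clear. Handing in.

```bash
python3 -c "
from rig import r
print(r.job_done())"
```

```text
the job is handed in; nothing more can be done
None
```

The larger green cover is seated flat in the case, with one short edge under the lip; I lowered and released it there, left the smaller cover alone, and handed the job in at about 12 s (no verdict came back).

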